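# Knock a sunk vial out of the sample block and weigh it

## Task

The wide white-capped vial is stuck down in one of the three wells of the metal sample block, out of the fingers' reach. Lift the black knob in front of that well to push its knockout rod up under the vial and let go of the knob, then take the raised vial out and set it gently upright on the round pan of the balance. Leave the narrow-necked vial down in its well.

Things in the scene. Friction and masses are not known exactly. Their poses are not given: they have to be found in the camera images.
- block: Fixed dark anodised metal block 70 x 240 mm (x, y), top 95 mm up. Origin on the table under its centre, z up, front -x. Wells, 37 mm wide, floor 40 mm up, at x 0, y -80, 0, 80. In front of each (x -75, same y) a black upright knob, 24 mm diameter, 88 to 116 mm up, joined below the block to that well's knockout rod; both slide up 36 mm at most (stop), need about 10 N, stay where left.
- vial: Vial to weigh: amber, 32 mm diameter, the top 17 mm a white cap of full width (33 mm); 51 mm tall, 60 g. Origin: centre of its underside, z up through the cap. Starts in any one of the three wells, origin 40 mm above the table, cap 4 mm below the block's top. The rod meets it after 2 mm of travel; fully up, the rod holds it 34 mm higher, 30 mm of it clear of the block.
- narrow: Bystander in another well, to be left: amber vial 32 mm in diameter with sloping shoulders and a narrow neck with a small white stopper 16 mm wide; 51 mm tall. Origin: centre of its underside, z up. The third well holds a plain solid steel blank, 33 mm in diameter, 46 mm tall, with a black hole in its top.
- pan (a point): Centre of the top face of the balance's round steel pan, 110 mm in diameter, fixed, 60 mm above the table. The white housing under it is 170 mm wide and reaches 140 mm in front of the pan's centre (towards the robot) and 70 mm behind it, its top 45 mm above the table.
Not all that is in view belongs to the job. What is shaped like the vial but yellow is not meant.

How it is judged:
By the outcome, as a careful person would: the job done as asked, in the order asked, and still so for the second after the job is handed in, with the robot touching nothing.
It also fails if it takes over 48 s, if anything falls off the work surface, if the arm or the gripper's body presses on something with over 40 N, if the wrist force passes 120 N, or if a joint passes its speed limit or range.

## Robot

A 7-joint arm with a two-finger parallel gripper is mounted at the origin on the work surface. World frame = base frame: x ahead of the robot, y to its left, z up, the work surface at z = 0. Lengths are in m, angles in degrees, forces in N, time in s.
With the tool pointing down it reaches from about 0.35 to 0.775 m from the base axis. Payload 3.1 kg.
Tool frame: the origin (TCP) lies on the centre line of the jaws, within the pads' length; the fingertips stand 19 mm ahead of it and the grasp point (between the pads) is the TCP (nose_length is the distance from the TCP to the fingertips, in m); z points along the fingers, y is the line along which they close (so a half turn about z gives the same grasp; the last joint's range is limited). The gripper opens to 85 mm and grips with 20 to 120 N. Pads are 22 mm wide; open, the fingers measure 114 mm over their backs; the gripper's body (76 mm by 85 mm) begins 54 mm behind the grasp point. The pads swing forward as they close: fully open they stand 13 mm farther back than shut.
Start: joints at [-71.144, 17.813, 0.802, 86.603, -0.252, 75.585, -1.558], TCP at [0.199, 0.513, 0.25] pointing down, gripper open.
Joint ranges: [-154.91, 154.91], [-16.99, 109.72], [-72.82, 74.43], [7.12, 147.25], [-82.49, 262.49], [11.32, 116.49], [-174.64, 174.64]. Speed limits (degrees/s): [159.86, 159.86, 180, 180, 180, 180, 180].

## Interface

Orientations are given as [roll, pitch, yaw] about the fixed x, y, z axes, in that order (R = Rz(yaw) Ry(pitch) Rx(roll)).
In Python, from rig import * gives the robot as it stands.
- The arm moves only by the tool arm_command, never from a script. Its argument "plan" is a list that holds one entry, the list of rows, each a list of 7 numbers: the shift along the tool's x, y, z in cm, then the turn, a rotation vector about the tool's x, y, z in rad, then the closure, from -1 (fully open) to 1 (shut). A call has 1 to 20 rows; each row is the pose to reach, as a shift and turn from the pose commanded when the call began, along the tool's axes at that moment; what a row does not reach only later rows make up. A row lasts 1/10 s, in which the tool goes at most 50 mm and 8.59 degrees, less where a joint would pass 70% of its speed; a pose out of reach is approached as far as the arm can. A call with a gripper value outside its range is refused whole. The fingers move at their own pace and stop on an object; the grip force is fixed at half the most. Time passes only in rows, so rows that repeat a pose let the fingers close. It gives the time, the measured TCP pose, the force, the opening and the grip force at its end, in the units of the state.
- read_state(): the state, without advancing time (a new reading comes with each control period).
- grab_frame(name): name is "side" or "top" or "wrist"; returns the picture (384x512x3 uint8, red, green, blue); there is no depth.
- camera_params(name): a dict with "fovy" (degrees; the focal length in pixels is half the picture's height over the tangent of half this angle, whatever the lens; pixels are square), "cx", "cy" (the principal point, pixels), "R" (3x3) and "t" (3): a world point X has camera coordinates R X + t. Camera axes: x right, y down, z forward; pixel columns grow to the right and rows downward; lengths in m; the calibration is good to about 2 mm. A picture is of the moment at which its call begins: read the wrist's pose just before it. camera_params takes no time and is no camera call; for the wrist camera it gives the pose at the moment of the call.
- sign_off(): hands the job in; it is judged then, once.
Trained networks look in the newest picture that a camera, given by its name, has taken for a name from the list of things; names that differ only in an ending like _2 or _b are one class to them, and where a whole thing is asked for, a point or a joint stands for the part that bears it (a point fixed in the world has none). Each returns a list of dicts, best first, with "score" (0 to 1); they miss things now and then, are a little off and sometimes report something else, mostly with a low value. They report only what shows in the picture. A call takes as long as a camera call. They do not tell look-alikes from the thing itself.
- outline_of(camera, query): "region" (384x512 bool, what is visible of it) and "position" ([row, column] in pixels, amid what is visible of it).
The state is a dict: "t": time; "joint_positions": joint angles; "joint_velocities": joint speeds; "joint_torque": joint torques, N m; "ee_pos": TCP position; "tcp_rot": TCP orientation; "ft_force": force on the tool from outside, world axes, zero at the start; "moment": the same for the moment, N m; "opening": finger opening in m; "finger_force": force on a finger pad.
Only numpy, scipy, OpenCV 4.12 (cv2) and the standard library are available. Lean on these libraries where they do the work, as an engineer would, in place of code of your own. Each camera call takes 0.05 s, during which the arm holds its last target. There are 200 camera calls.

## Working session

There is one attempt and no reset: what is moved stays moved. The work goes in short steps, Python scripts to look and compute and a tool call to move; the robot and the scene stay as the last step left them, time stands still between calls to the robot, and variables do not carry over. Pictures are saved under pics/ and viewed, at most 10 in all, crops included, and the job is handed in when it is done.

Besides the shell and the picture viewer there is one more tool, called after "Call:" as name(argument=value, ...), one argument or row to a line, values as JSON. arm_command: Moves the arm, as the interface text tells. Its arguments: {"type":"object","properties":{"plan":{"type":"array"}},"required":["plan"]}

```bash
mkdir -p pics
cat > h.py <<'E'
from rig import *
import numpy as np, cv2
def K(n):
    c=camera_params(n); f=192/np.tan(np.radians(c["fovy"])/2); return c,f,np.array(c["R"]),np.array(c["t"])
def proj(n,X):
    c,f,R,t=K(n); p=R@np.array(X)+t; return np.array([c["cy"]+f*p[1]/p[2], c["cx"]+f*p[0]/p[2]])
def back(n,rc,z):
    c,f,R,t=K(n); d=R.T@np.array([(rc[1]-c["cx"])/f,(rc[0]-c["cy"])/f,1]); o=-R.T@t
    return o+d*(z-o[2])/d[2]
E
python3 - <<'E'
from h import *
for n in("side","top"):
    im=grab_frame(n); cv2.imwrite(f"pics/{n}0.png",cv2.resize(im[:,:,::-1],(768,576),interpolation=cv2.INTER_CUBIC))
    c=camera_params(n); print(n,{k:np.round(c[k],3).tolist() for k in c})
    for q in("block","vial","narrow","pan"):
        for r in outline_of(n,q)[:3]:
            p=r["position"]; a=r["region"]; ys,xs=np.nonzero(a)
            print(n,q,round(r["score"],2),np.round(p,1),a.sum(),ys.min(),ys.max(),xs.min(),xs.max(),np.round(back(n,p,{"block":.095,"pan":.06}.get(q,.09)),3))
s=read_state();print(s)
E
```

```text
side {'fovy': 50.854, 'cx': 255.391, 'cy': 186.537, 'R': [[-0.996, -0.091, 0.001], [-0.066, 0.72, -0.691], [0.062, -0.688, -0.723]], 't': [0.631, 0.065, 1.053]}
side block 0.83 [252.3 269.6] 5935 190 312 232 311 [0.581 0.247 0.095]
side vial 0.73 [261.8 254. ] 166 255 267 248 262 [0.611 0.27  0.09 ]
side vial 0.66 [340.2 227.6] 382 326 352 218 235 [0.643 0.439 0.09 ]
side vial 0.59 [220.4 195.8] 251 214 234 190 204 [0.753 0.173 0.09 ]
side pan 0.82 [126.7 311.3] 2836 103 148 274 349 [ 0.488 -0.234  0.06 ]
top {'fovy': 43.693, 'cx': 255.785, 'cy': 192.615, 'R': [[0.011, -1.0, 0.016], [-0.997, -0.012, -0.083], [0.083, -0.015, -0.996]], 't': [0.029, 0.621, 1.088]}
top block 0.62 [212.7 182.3] 5467 175 247 128 246 [0.569 0.196 0.095]
top vial 0.72 [195.7 144.8] 186 187 201 142 157 [0.605 0.279 0.09 ]
top vial 0.65 [158.1 191.8] 227 146 162 184 200 [0.69  0.178 0.09 ]
top vial 0.62 [176.7  92.3] 249 169 184 83 102 [0.646 0.394 0.09 ]
top narrow 0.7 [207.2 225.3] 168 202 216 215 229 [0.582 0.103 0.09 ]
top pan 0.67 [249.7 398.6] 6956 201 303 352 443 [ 0.493 -0.285  0.06 ]
{'t': 0.5, 'joint_positions': array([-71.14361498,  17.81446357,   0.80103213,  86.60612136,
        -0.25396058,  75.58428448,  -1.55945267]), 'joint_velocities': array([ 0.0097842 , -0.02497442, -0.01141501, -0.04461766,  0.06792357,
        0.09152383, -0.08371852]), 'joint_torque': array([-7.93547406e-04, -3.79439986e+01,  1.45356813e-01, -2.30629510e+01,
        1.22960651e-02,  3.32072646e-03, -5.40098142e-06]), 'ee_pos': array([0.19924908, 0.51262798, 0.25026713]), 'tcp_rot': array([-1.79996873e+02, -8.19287368e-04,  1.58758295e+02]), 'ft_force': array([0.50183601, 0.38464241, 0.52792037]), 'moment': array([-0.00323187, -0.03950678, -0.02888874]), 'finger_force': 0.0, 'opening': 0.08508150182751831}
```

View pics/top0.png

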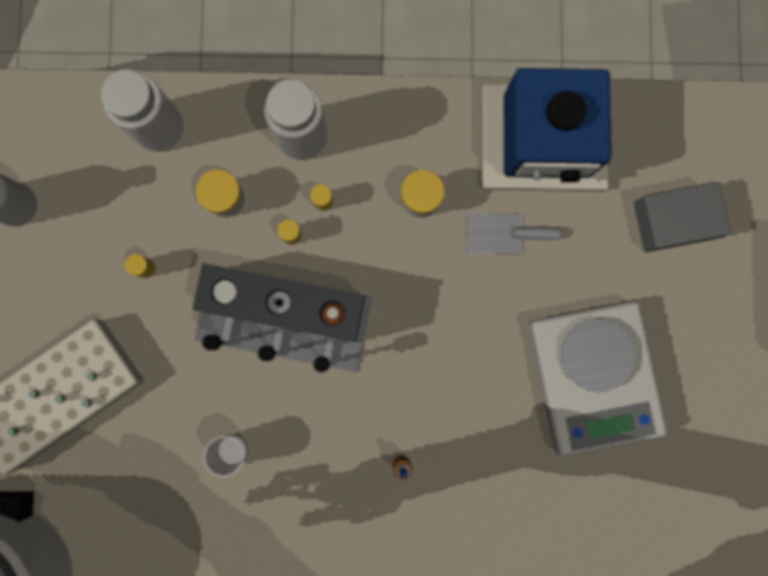

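View pics/side0.png

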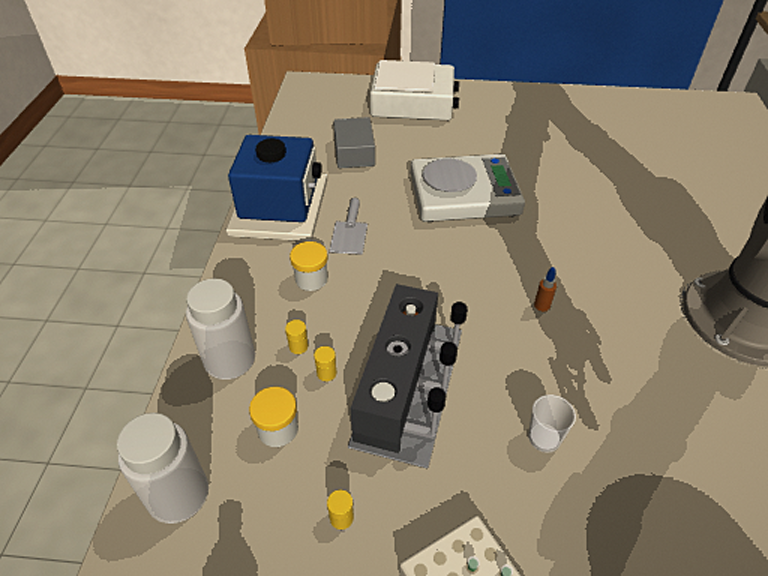

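The top view shows the wide white cap at the left well, (224,292) in the enlarged picture, with its knob at (212,342). The blank is in the middle well and the narrow stopper is at (332,313). The pan is at (600,354). The side view agrees: cap (383,391), stopper (411,309), knobs (437,400), (448,353), (459,313) and pan (449,174).

```bash
cat > fit.py <<'E'
from h import *
from scipy.optimize import least_squares
def blob(im,rc,half,f):
    r,c=map(int,np.round(rc)); w=im[r-half:r+half+1,c-half:c+half+1].astype(int)
    m=f(w).astype(np.uint8); n,l,s,ce=cv2.connectedComponentsWithStats(m)
    k=min(range(1,n),key=lambda i:np.hypot(*(ce[i]-half))-0.02*s[i,4]); x,y,W,H,A=s[k]
    return (ce[k][1]+r-half,ce[k][0]+c-half,A,W,H)
ims={n:grab_frame(n) for n in("top","side")}
white=lambda w:(w.min(2)>135)
dark=lambda w:(w.max(2)<28)
G={"top":dict(cap=(292,224),stop=(313,332),k1=(342,212),k0=(353,267),k2=(364,321),pan=(354,600)),
"side":dict(cap=(391,383),stop=(309,411),k1=(400,437),k0=(353,448),k2=(313,459),pan=(174,449))}
L=dict(cap=(0,.08,.091),stop=(0,-.08,.091),k1=(-.075,.08,.102),k0=(-.075,0,.102),k2=(-.075,-.08,.102))
obs={}
for n in G:
    for k,(r,c) in G[n].items():
        if k=="pan": continue
        b=blob(ims[n],(r/1.5,c/1.5),13,white if k in("cap","stop") else dark); print(n,k,np.round(b,1),(round(r/1.5,1),round(c/1.5,1))); obs[n,k]=b[:2]
def W(p,l): c,s=np.cos(p[2]),np.sin(p[2]); return [p[0]+c*l[0]-s*l[1],p[1]+s*l[0]+c*l[1],l[2]]
def res(p): return np.concatenate([proj(n,W(p,L[k]))-o for (n,k),o in obs.items()])
s=least_squares(res,[.58,.19,-.1],loss="soft_l1"); print("block",s.x[:2],np.degrees(s.x[2]))
for (k,r) in zip(obs,res(s.x).reshape(-1,2)): print(k,np.round(r,1))
for k in L: print(k,np.round(W(s.x,L[k]),4))
for n in G:
    r,c=G[n]["pan"]; print("pan",n,back(n,(r/1.5,c/1.5),.06))
E
python3 fit.py
```

```text
top cap [194.2 149.4 115.   12.   13. ] (194.7, 149.3)
top stop [208.5 221.2  18.    5.    4. ] (208.7, 221.3)
top k1 [227.6 141.1  74.   12.    8. ] (228.0, 141.3)
top k0 [234.8 177.5  62.   10.    9. ] (235.3, 178.0)
top k2 [242.3 214.2  52.    8.    8. ] (242.7, 214.0)
side cap [260.7 255.  143.   15.   12. ] (260.7, 255.3)
side stop [205.6 273.6  31.    6.    6. ] (206.0, 274.0)
side k1 [266.3 290.5 157.   12.   16. ] (266.7, 291.3)
side k0 [235.4 298.3 143.   12.   16. ] (235.3, 298.7)
side k2 [208.3 305.3 123.   10.   14. ] (208.7, 306.0)
block [0.59484133 0.18992762] -10.567031497648522
('top', 'cap') [-0.3  0.1]
('top', 'stop') [-0.4  0.3]
('top', 'k1') [ 0.  -0.1]
('top', 'k0') [0.1 0.1]
('top', 'k2') [-0.1  0.1]
('side', 'cap') [0.2 0. ]
('side', 'stop') [-0.6  0. ]
('side', 'k1') [0.2 0.2]
('side', 'k0') [0.3 0.2]
('side', 'k2') [0.3 0.2]
cap [0.6095 0.2686 0.091 ]
stop [0.5802 0.1113 0.091 ]
k1 [0.5358 0.2823 0.102 ]
k0 [0.5211 0.2037 0.102 ]
k2 [0.5064 0.125  0.102 ]
pan top [ 0.52355635 -0.28855107  0.06      ]
pan side [ 0.52398378 -0.28403136  0.06      ]
```

```bash
cat >> h.py <<'E'
from scipy.spatial.transform import Rotation as Ro
def go(x,y,z,yaw=169.43):
    s=read_state(); R=Ro.from_euler("xyz",s["tcp_rot"],degrees=True)
    d=R.inv().apply(np.array([x,y,z])-s["ee_pos"])*100
    rv=(R.inv()*Ro.from_euler("xyz",[180,0,yaw],degrees=True)).as_rotvec()
    print("shift cm",np.round(d,2),"turn",np.round(rv,3)," t",s["t"],"pos",np.round(s["ee_pos"],4),"rot",np.round(s["tcp_rot"],2),"q",np.round(s["joint_positions"],0),"F",np.round(s["ft_force"],1),"open",round(s["opening"],4),s["finger_force"])
E
python3 -c "
from h import *
go(.5358,.2823,.20)"
```

```text
shift cm [-39.71  -9.28   5.03] turn [ 0.     0.    -0.186]  t 0.6 pos [0.1993 0.5127 0.2503] rot [180.     0.   158.76] q [-71.  18.   1.  87.  -0.  76.  -2.] F [ 0.2  0.2 -0.5] open 0.0854 0.0
```

Call:
arm_command(
  plan=[
    [[-4,-0.9,0,0,0,-0.02,-0.2],[-8,-1.9,0,0,0,-0.04,-0.2],[-12,-2.8,0,0,0,-0.06,-0.2],[-16,-3.7,0,0,0,-0.08,-0.2],[-20,-4.6,0,0,0,-0.1,-0.2],[-24,-5.6,0,0,0,-0.12,-0.2],[-28,-6.5,0,0,0,-0.14,-0.2],[-32,-7.5,1,0,0,-0.15,-0.2],[-36,-8.4,2,0,0,-0.17,-0.2],[-38,-8.9,3,0,0,-0.18,-0.2],[-39.7,-9.3,4,0,0,-0.186,-0.2],[-39.7,-9.3,5,0,0,-0.186,-0.2],[-39.7,-9.3,5,0,0,-0.186,-0.2],[-39.7,-9.3,5,0,0,-0.186,-0.2],[-39.7,-9.3,5,0,0,-0.186,-0.2]],
  ],
)

```text
t: 2.1
ee_pos: [0.5347, 0.2839, 0.2011]
tcp_rot: [179.9, 0.0, 169.6]
ft_force: [-0.3, 0.6, 0.7]
opening: 0.0513
finger_force: 0.0
```

Run:
```python
from h import *
im=grab_frame("wrist").copy()
P=dict(k1=[.5358,.2823,.116],cap=[.6095,.2686,.091],k0=[.5211,.2037,.116])
for k in P:
    r,c=proj("wrist",P[k]); print(k,r,c); cv2.drawMarker(im,(int(round(c)),int(round(r))),(255,0,0),0,9)
cv2.imwrite("pics/w1.png",im[:,:,::-1])
go(.5358,.2823,.106)
```

```text
k1 204.1666363103718 252.92563503958468
cap 267.5603870723282 252.99021303440324
k0 203.95135078653183 150.79305496883615
shift cm [-0.1  -0.14  9.52] turn [0.002 0.001 0.002]  t 2.15 pos [0.535  0.2837 0.2012] rot [1.7991e+02 4.0000e-02 1.6955e+02] q [-37.  26.  10.  82.  -5.  72.  54.] F [-0.9  0.1 -0.3] open 0.0513 0.0
```

View pics/w1.png

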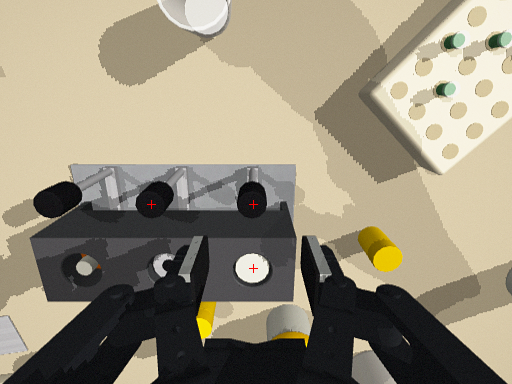

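The predicted points fall on the real ones: knob k1 at (253,204) and the cap at (253,268). The calibration holds, so I descend and grip.

Call:
arm_command(
  plan=[
    [[-0.1,-0.1,1.5,0,0,0,-0.2],[-0.1,-0.1,3.5,0,0,0,-0.2],[-0.1,-0.1,5.5,0,0,0,-0.2],[-0.1,-0.1,7.5,0,0,0,-0.2],[-0.1,-0.1,9,0,0,0,-0.2],[-0.1,-0.1,9.5,0,0,0,-0.2],[-0.1,-0.1,9.5,0,0,0,-0.2],[-0.1,-0.1,9.5,0,0,0,1],[-0.1,-0.1,9.5,0,0,0,1],[-0.1,-0.1,9.5,0,0,0,1],[-0.1,-0.1,9.5,0,0,0,1],[-0.1,-0.1,9.5,0,0,0,1],[-0.1,-0.1,9.5,0,0,0,1],[-0.1,-0.1,9.5,0,0,0,1]],
  ],
)

```text
t: 3.55
ee_pos: [0.5371, 0.2812, 0.1069]
tcp_rot: [179.9, 0.1, 169.4]
ft_force: [-2.1, -0.4, 6.7]
opening: 0.0225
finger_force: 58.8
```

Call:
arm_command(
  plan=[
    [[0,0,-0.4,0,0,0,1],[0,0,-0.8,0,0,0,1],[0,0,-1.2,0,0,0,1],[0,0,-1.6,0,0,0,1],[0,0,-2,0,0,0,1],[0,0,-2.4,0,0,0,1],[0,0,-2.8,0,0,0,1],[0,0,-3.1,0,0,0,1],[0,0,-3.4,0,0,0,1],[0,0,-3.5,0,0,0,1],[0,0,-3.6,0,0,0,1],[0,0,-3.6,0,0,0,1],[0,0,-3.6,0,0,0,1],[0,0,-3.6,0,0,0,1]],
  ],
)

```text
t: 4.95
ee_pos: [0.5371, 0.2812, 0.1408]
tcp_rot: [180.0, 0.1, 169.4]
ft_force: [3.5, 1.5, -6.4]
opening: 0.0223
finger_force: 59.1
```

Run:
```python
from h import *
im=grab_frame("side"); cv2.imwrite("pics/s2.png",cv2.resize(im[170:300,200:360,::-1],(800,650))[:600])
go(.5358,.2823,.20)
```

```text
shift cm [ 0.14  0.09 -5.92] turn [ 0.001  0.001 -0.   ]  t 5.0 pos [0.5371 0.2812 0.1408] rot [1.7996e+02 7.0000e-02 1.6941e+02] q [-36.  29.  10.  87.  -5.  65.  54.] F [ 3.9  2.4 -7. ] open 0.022 59.09396767616272
```

View pics/s2.png

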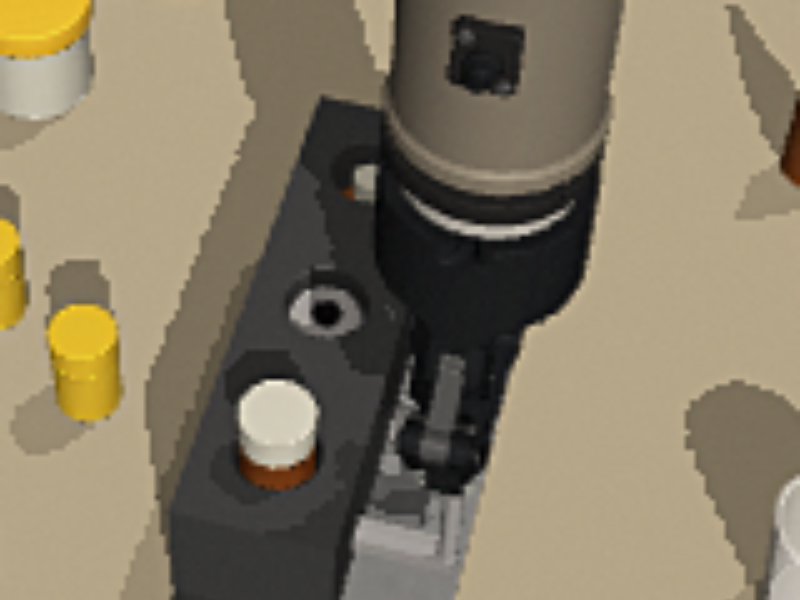

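The vial is raised, with the white cap and some amber showing at about (278,435) in the crop. The tool measured 34 mm of travel, so I lift slightly more, release and rise.

Call:
arm_command(
  plan=[
    [[0,0,-0.15,0,0,0,1],[0,0,-0.3,0,0,0,1],[0,0,-0.3,0,0,0,1],[0,0,-0.3,0,0,0,1]],
  ],
)

```text
t: 5.4
ee_pos: [0.5371, 0.2812, 0.1431]
tcp_rot: [180.0, 0.1, 169.4]
ft_force: [5.6, 3.0, -10.8]
opening: 0.0223
finger_force: 59.8
```

Call:
arm_command(
  plan=[
    [[0,0,0,0,0,0,0.1],[0,0,0,0,0,0,-0.2],[0,0,0,0,0,0,-0.2],[0,0,0,0,0,0,-0.2],[0,0,0,0,0,0,-0.2],[0,0,-1,0,0,0,-0.2],[0,0,-3,0,0,0,-0.2],[0,0,-5,0,0,0,-0.2],[0,0,-7,0,0,0,-0.2],[0,0,-8,0,0,0,-0.2],[0,0,-8,0,0,0,-0.3],[0,0,-8,0,0,0,-0.3]],
  ],
)

```text
t: 6.6
ee_pos: [0.5361, 0.2808, 0.2239]
tcp_rot: [-180.0, -0.0, 169.4]
ft_force: [-1.2, -0.4, -0.5]
opening: 0.0554
finger_force: 0.0
```

Run:
```python
from h import *
im=grab_frame("side")
def m(w): return (w.min(2)>135)
w=im[240:275,240:275].astype(int); n,l,s,ce=cv2.connectedComponentsWithStats(m(w).astype(np.uint8))
for i in range(1,n):
    if s[i,4]>20: print(s[i],ce[i]+240)
print("pred top centre",proj("side",[.6095,.2686,.125]),"cap mid",proj("side",[.6095,.2686,.1165]))
go(.6095,.2686,.22)
```

```text
[  8   5  15  18 215] [255.11162791 253.53023256]
pred top centre [251.50764067 255.00977555] cap mid [253.90696109 255.00867804]
shift cm [-7.47  0.17  0.31] turn [-0.001 -0.002 -0.   ]  t 6.65 pos [0.5358 0.2807 0.2232] rot [-1.7992e+02 -1.0000e-01  1.6942e+02] q [-36.  25.  10.  80.  -5.  75.  54.] F [-0.3  0.5 -0.2] open 0.0556 0.0
```

Call:
arm_command(
  plan=[
    [[-2,0.1,0,0,0,0,-0.3],[-4,0.1,0,0,0,0,-0.3],[-6,0.2,0,0,0,0,-0.3],[-7.5,0.2,0.5,0,0,0,-0.3],[-7.5,0.2,2,0,0,0,-0.3],[-7.5,0.2,4,0,0,0,-0.3],[-7.5,0.2,6,0,0,0,-0.3],[-7.5,0.2,8,0,0,0,-0.3],[-7.5,0.2,9.5,0,0,0,-0.3],[-7.5,0.2,10.5,0,0,0,-0.3],[-7.5,0.2,10.5,0,0,0,-0.3],[-7.5,0.2,10.5,0,0,0,-0.3],[-7.5,0.2,10.5,0,0,0,-0.3]],
  ],
)

```text
t: 7.95
ee_pos: [0.6114, 0.2695, 0.1206]
tcp_rot: [179.9, 0.1, 169.4]
ft_force: [0.6, -0.4, -0.3]
opening: 0.0557
finger_force: 0.0
```

Run:
```python
from h import *
go(.6095,.2686,.117)
im=grab_frame("wrist"); cv2.imwrite("pics/w3.png",im[:,:,::-1])
```

```text
shift cm [ 0.17 -0.12  0.36] turn [ 0.001  0.002 -0.   ]  t 7.95 pos [0.6114 0.2695 0.1206] rot [1.7992e+02 1.2000e-01 1.6942e+02] q [-32.  37.  10.  77.  -7.  67.  59.] F [ 0.6 -0.4 -0.3] open 0.0557 0.0
```

View pics/w3.png

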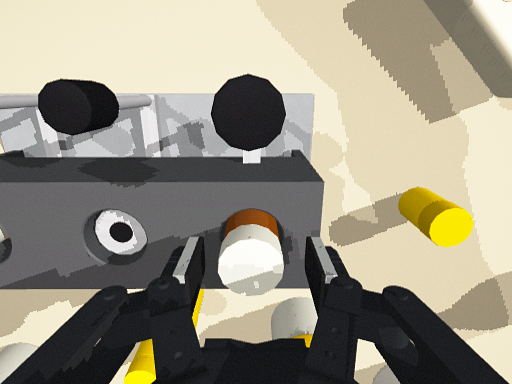

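The vial stands between the pads: cap at (250,260), pads at (190,265) and (318,265). The black knob stays up at (248,112). I lower 3 mm and close.

Call:
arm_command(
  plan=[
    [[0.15,-0.1,0.3,0,0,0,-0.3],[0.15,-0.1,0.3,0,0,0,-0.3],[0.15,-0.1,0.3,0,0,0,0],[0.15,-0.1,0.3,0,0,0,0.1],[0.15,-0.1,0.3,0,0,0,0.5],[0.15,-0.1,0.3,0,0,0,1],[0.15,-0.1,0.3,0,0,0,1],[0.15,-0.1,0.3,0,0,0,1],[0.15,-0.1,0.3,0,0,0,1],[0.15,-0.1,0.3,0,0,0,1],[0.15,-0.1,0.3,0,0,0,1]],
  ],
)

```text
t: 9.1
ee_pos: [0.609, 0.2685, 0.1165]
tcp_rot: [180.0, 0.0, 169.4]
ft_force: [0.4, -0.1, 1.4]
opening: 0.0313
finger_force: 59.2
```

Call:
arm_command(
  plan=[
    [[0.15,-0.1,-0.5,0,0,0,1],[0.15,-0.1,-1.5,0,0,0,1],[0.15,-0.1,-3,0,0,0,1],[0.15,-0.1,-5,0,0,0,1],[0.15,-0.1,-7,0,0,0,1],[0.15,-0.1,-9,0,0,0,1],[0.15,-0.1,-11,0,0,0,1],[0.15,-0.1,-12,0,0,0,1],[0.15,-0.1,-12,0,0,0,1],[0.15,-0.1,-12,0,0,0,1]],
  ],
)

```text
t: 10.1
ee_pos: [0.6068, 0.2676, 0.2357]
tcp_rot: [-180.0, -0.1, 169.4]
ft_force: [0.3, -0.3, -0.9]
opening: 0.0315
finger_force: 59.5
```

Run:
```python
from h import *
im=grab_frame("side"); 
for q in("pan",):
    for n in("side","top"):
        if n=="top": im=grab_frame(n)
        hsv=cv2.cvtColor(im,cv2.COLOR_RGB2HSV)
        rr,cc=proj(n,[.524,-.286,.06]).astype(int)
        e=cv2.Canny(im,30,80)
        # fit pan centre: best edge support of the projected rim
        D=cv2.distanceTransform(255-e,cv2.DIST_L2,5); a=np.linspace(0,2*np.pi,120)
        best=[]
        for x in np.arange(.508,.541,.001):
            for y in np.arange(-.302,-.27,.001):
                P=np.array([proj(n,[x+.055*np.cos(t),y+.055*np.sin(t),.06]) for t in a[::4]]).round().astype(int)
                best.append((np.minimum(D[P[:,0],P[:,1]],4).mean(),x,y))
        best.sort(); print(n,np.round(best[:3],3))
    print()
go(.524,-.286,.235)
im=grab_frame("wrist"); cv2.imwrite("pics/w4.png",im[:,:,::-1])
```

```text
Traceback (most recent call last):
  File "h.py", line 6, in proj
    c,f,R,t=K(n); p=R@np.array(X)+t; return np.array([c["cy"]+f*p[1]/p[2], c["cx"]+f*p[0]/p[2]])
            ~^^^
  File "h.py", line 4, in K
    c=camera_params(n); f=192/np.tan(np.radians(c["fovy"])/2); return c,f,np.array(c["R"]),np.array(c["t"])
ValueError: time passes only in moves, steps and waits
```

```bash
sed -i 's/^def K(n):/import functools\n@functools.lru_cache(None)\ndef K(n):/' h.py
python3 - <<'E'
from h import *
a=np.linspace(0,2*np.pi,40)[:-1]
for n in("side","top"):
    e=cv2.Canny(grab_frame(n),30,80); D=cv2.distanceTransform(255-e,cv2.DIST_L2,5); b=[]
    for x in np.arange(.508,.541,.001):
        for y in np.arange(-.302,-.27,.001):
            P=np.array([proj(n,[x+.055*np.cos(t),y+.055*np.sin(t),.06]) for t in a]).round().astype(int)
            b.append((np.minimum(D[P[:,0],P[:,1]],4).mean(),x,y))
    b.sort(); print(n,np.round(b[:3],3))
go(.524,-.286,.235)
im=grab_frame("wrist"); cv2.imwrite("pics/w4.png",im[:,:,::-1])
E
```

```text
side [[ 0.436  0.524 -0.286]
 [ 0.446  0.523 -0.285]
 [ 0.462  0.524 -0.285]]
top [[ 1.472  0.526 -0.297]
 [ 1.497  0.528 -0.297]
 [ 1.513  0.528 -0.296]]
shift cm [ -2.06 -55.92   0.06] turn [-0.002 -0.002 -0.   ]  t 10.25 pos [0.6064 0.2675 0.2347] rot [-1.7990e+02 -1.4000e-01  1.6942e+02] q [-32.  32.  11.  68.  -6.  81.  58.] F [-0.8  0.8 -1.1] open 0.0315 59.546950813382864
```

View pics/w4.png

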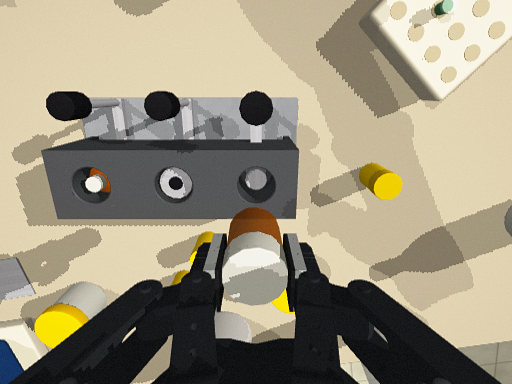

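The vial is held upright in the jaws at (253,265) and its well is empty apart from the rod. The narrow vial is still in its well at (93,183). The rim fit in the side view puts the pan at (0.524,-0.286), so I move above it.

Call:
arm_command(
  plan=[
    [[0,-2,0,0,0,0,1],[-0.2,-5,0,0,0,0,1],[-0.3,-8.5,0,0,0,0,1],[-0.4,-12,0,0,0,0,1],[-0.6,-16,0,0,0,0,1],[-0.7,-20,0,0,0,0,1],[-0.9,-24,0,0,0,0,1],[-1,-28,0,0,0,0,1],[-1.2,-32,0,0,0,0,1],[-1.3,-36,0,0,0,0,1],[-1.5,-40,0,0,0,0,1],[-1.6,-44,0,0,0,0,1],[-1.8,-47.5,0,0,0,0,1],[-1.9,-51,0,0,0,0,1],[-2,-53.5,0,0,0,0,1],[-2,-55,0,0,0,0,1],[-2.1,-56,0,0,0,0,1],[-2.1,-56,0,0,0,0,1],[-2.1,-56,0,0,0,0,1]],
  ],
)

```text
t: 12.2
ee_pos: [0.5257, -0.2848, 0.236]
tcp_rot: [179.9, -0.0, 169.5]
ft_force: [-0.2, -0.3, -0.8]
opening: 0.0313
finger_force: 59.6
```

Run:
```python
from h import *
go(.524,-.286,.106)
```

```text
shift cm [ 0.15 -0.17 13.  ] turn [ 0.002 -0.     0.002]  t 12.2 pos [ 0.5257 -0.2848  0.236 ] rot [ 1.7990e+02 -1.0000e-02  1.6954e+02] q [ 12.  25.  22.  81.  -9.  77. 114.] F [-0.2 -0.3 -0.8] open 0.0313 59.55901890993118
```

Call:
arm_command(
  plan=[
    [[0.1,-0.1,1.5,0,0,0,1],[0.1,-0.1,4,0,0,0,1],[0.1,-0.1,6.5,0,0,0,1],[0.1,-0.1,9,0,0,0,1],[0.1,-0.1,11,0,0,0,1],[0.1,-0.1,12,0,0,0,1],[0.1,-0.1,12.5,0,0,0,1],[0.1,-0.1,12.8,0,0,0,1],[0.1,-0.1,12.8,0,0,0,1],[0.1,-0.1,12.8,0,0,0,1],[0.1,-0.1,12.8,0,0,0,1]],
  ],
)

```text
t: 13.3
ee_pos: [0.5244, -0.2877, 0.1092]
tcp_rot: [-180.0, 0.1, 169.4]
ft_force: [1.0, -0.5, -0.2]
opening: 0.0316
finger_force: 59.6
```

Run:
```python
from h import *
im=grab_frame("side"); cv2.imwrite("pics/s5.png",cv2.resize(im[70:190,220:380,::-1],(800,600)))
go(.524,-.286,.1025)
```

```text
shift cm [0.06 0.17 0.66] turn [-0.     0.001 -0.   ]  t 13.35 pos [ 0.5242 -0.2877  0.1091] rot [-1.7998e+02  9.0000e-02  1.6941e+02] q [ 13.  31.  21.  91. -12.  61. 116.] F [-0.2 -0.6 -1. ] open 0.0313 59.56371830776334
```

View pics/s5.png

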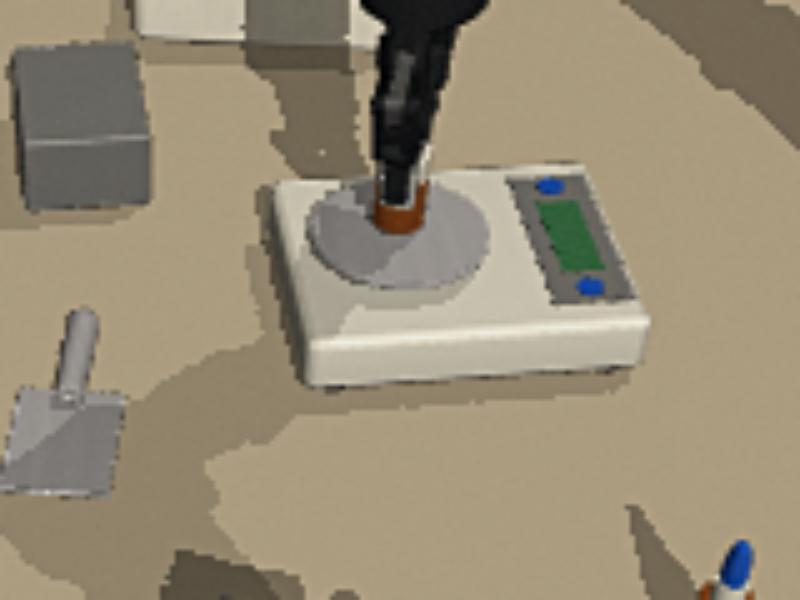

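The vial hangs above the middle of the pan, its underside at about (398,225) in the crop. Now I lower it slowly.

Call:
arm_command(
  plan=[
    [[0,0,0.1,0,0,0,1],[0,0,0.2,0,0,0,1],[0,0,0.3,0,0,0,1],[0,0,0.4,0,0,0,1],[0,0,0.5,0,0,0,1],[0,0,0.5,0,0,0,1],[0,0,0.5,0,0,0,1],[0,0,0.5,0,0,0,1]],
  ],
)

```text
t: 14.15
ee_pos: [0.5239, -0.2874, 0.1033]
tcp_rot: [180.0, 0.0, 169.4]
ft_force: [-0.7, 0.5, -1.4]
opening: 0.0312
finger_force: 59.6
```

Call:
arm_command(
  plan=[
    [[0,0,0.05,0,0,0,1],[0,0,0.1,0,0,0,1],[0,0,0.1,0,0,0,1],[0,0,0.1,0,0,0,1]],
  ],
)

```text
t: 14.55
ee_pos: [0.524, -0.2874, 0.1026]
tcp_rot: [-180.0, 0.0, 169.4]
ft_force: [-0.7, 0.0, 1.6]
opening: 0.0312
finger_force: 59.6
```

Call:
arm_command(
  plan=[
    [[0,0,0.05,0,0,0,1],[0,0,0.05,0,0,0,1],[0,0,0.05,0,0,0,1]],
  ],
)

```text
t: 14.85
ee_pos: [0.5241, -0.2875, 0.1026]
tcp_rot: [-180.0, 0.1, 169.4]
ft_force: [-1.8, 0.4, 5.6]
opening: 0.0314
finger_force: 60.1
```

Contact is clear: 5.6 N and no further descent. Now I release and rise.

Call:
arm_command(
  plan=[
    [[0,0,0,0,0,0,0.2],[0,0,0,0,0,0,0.1],[0,0,0,0,0,0,0],[0,0,0,0,0,0,-0.1],[0,0,0,0,0,0,-0.3],[0,0,0,0,0,0,-0.3],[0,0,0,0,0,0,-0.3],[0,0,-1,0,0,0,-0.3],[0,0,-3,0,0,0,-0.3],[0,0,-5,0,0,0,-0.3],[0,0,-8,0,0,0,-0.3],[0,0,-11,0,0,0,-0.3],[0,0,-13,0,0,0,-0.3],[0,0,-13,0,0,0,-0.3],[0,0,-13,0,0,0,-0.3]],
  ],
)

```text
t: 16.35
ee_pos: [0.5238, -0.2875, 0.2323]
tcp_rot: [-180.0, 0.1, 169.4]
ft_force: [-0.5, 0.7, -0.9]
opening: 0.0553
finger_force: 0.0
```

Run:
```python
from h import *
im=grab_frame("side"); cv2.imwrite("pics/s6.png",cv2.resize(im[70:310,190:390,::-1],(500,600)))
go(.524,-.286,.1025)
```

```text
shift cm [-0.06  0.11 12.86] turn [ 0.001 -0.001 -0.   ]  t 16.4 pos [ 0.5233 -0.287   0.2311] rot [ 1.7997e+02 -7.0000e-02  1.6942e+02] q [ 12.  25.  22.  81.  -9.  76. 114.] F [ 0.7  0.4 -0.6] open 0.0551 0.0
```

View pics/s6.png

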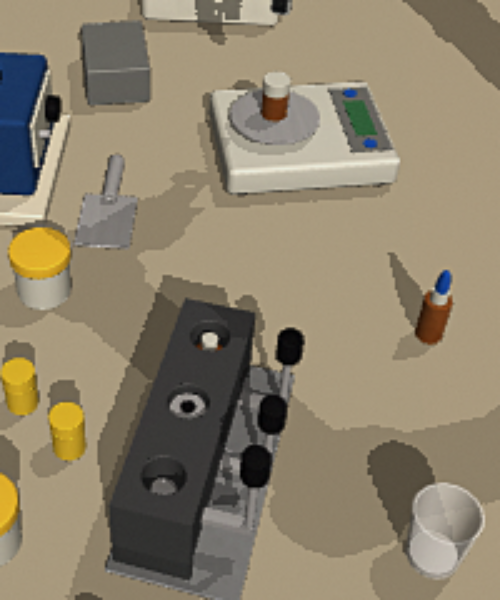

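The vial stands upright on the pan at (275,97). The narrow vial is still in its well at (210,338), and the arm is clear.

```bash
python3 -c "
from rig import *
print(sign_off())"
```

```text
the job is handed in; nothing more can be done
None
```

The wide white-capped vial now stands upright near the centre of the balance pan, the narrow-necked vial is still down in its well, and I handed the job in at about 16 s of the 48 s.

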